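Empty the plaster mould and gauge its floor

ROBOT

A 7-joint arm with a two-finger parallel gripper is mounted at the origin on a cart in front of the work surface, level with it; the furniture and walls round the work are solid. World frame = base frame: x ahead of the robot, y to its left, z up, the work surface at z = 0. Lengths are in mm, angles in rad, forces in N, time in s.
With the tool pointing down it reaches from about 425 to 875 mm from the base axis. Payload 4.7 kg.
Tool frame: the origin (TCP) lies between the finger pads; the fingertips stand 22 mm ahead of it and the grasp point (between the pads) lies 3 mm ahead of it; z points along the fingers, y is the line along which they close (so a half turn about z gives the same grasp; the last joint's range is limited). The gripper opens to 85 mm and grips with 20 to 120 N. Pads are 22 mm wide; open, the fingers measure 114 mm over their backs; the gripper's body (76 mm by 85 mm) begins 54 mm behind the grasp point. The pads swing forward as they close: fully open they stand 13 mm farther back than shut.
Start: joints at [-1.108, 0.321, -0.07, 1.45, 0.023, 1.371, -0.057], TCP at [282.052, 585.636, 253.349] pointing down, gripper open.
Joint ranges: [-2.86, 2.86], [-0.3, 2.09], [-1.38, 1.24], [0.06, 2.45], [-1.56, 4.7], [0.09, 2.05], [-2.69, 2.69]. Speed limits (rad/s): [2.57, 2.57, 3.14, 3.14, 3.14, 3.14, 3.14].

INTERFACE

Orientations are given as a unit quaternion [x, y, z, w].
In Python, from bench import ctrl, eyes gives the robot as it stands (ctrl), with the cameras (eyes).
- The arm moves only by the shell command python3 inch.py [OPENING] [FORCE], which reads ROWS from standard input. ROWS is a JSON object whose key "steps" holds a list of rows, 1 to 10 of them, each of 6 numbers: dx, dy, dz in mm, then a rotation vector rx, ry, rz in rad; each row shifts and turns the commanded pose from where the row before left it, along the tool's axes as they then stand; what a row does not reach is not made up. A row lasts 1/12 s, in which the tool goes at most 41.7 mm and 0.125 rad, less where a joint would pass 70% of its speed; a pose out of reach is approached as far as the arm can. OPENING is the finger opening in mm, set as the command begins (- or left out keeps the last). The fingers move at their own pace and stop on an object; FORCE is the grip in N (left out, the last holds). Time passes only in rows, so rows that do not move let the fingers close. It prints the time, the measured TCP pose, the force, the opening and the grip force at its end. Input that does not fit is refused with a message, and nothing moves.
- ctrl.observe(): the state, without advancing time (a new reading comes with each control period).
- eyes.get_image(name): name is "scene" or "top" or "wrist"; returns a dict with "frame" (480x640x3 uint8, red, green, blue), "depth" (480x640 float32, mm along the optical axis (not along the pixel's ray), 0 where there is no reading), "mtx" (3x3 intrinsics, pixels), "eye" and "orientation" of the camera in the world; the wrist camera has in their place "hand_eye" (4x4, takes a point from camera to tool coordinates, whose origin is the TCP and whose axes are the flange's). Camera axes: x right, y up, looking along -z (the intrinsics and any distortion apply to the point x, -y, -z); pixel columns grow to the right and rows downward; lengths in mm; the calibration is good to about 2 mm. A picture is of the moment at which its call begins: read the wrist's pose just before it.
- ctrl.finish_job(): hands the job in; it is judged then, once.
The state is a dict: "time": time; "q": joint angles; "joint_velocities": joint speeds; "effort": joint torques, N m; "eef_pos": TCP position; "ee_rot": TCP orientation; "ft_force": force on the tool from outside, world axes, zero at the start; "moment": the same for the moment, N m; "opening": finger opening in mm; "gripper_force": force on a finger pad.
Only numpy, scipy, OpenCV 4.12 (cv2) and the standard library are available. Lean on these libraries where they do the work, as an engineer would, in place of code of your own. Each camera call takes 0.05 s, during which the arm holds its last target. There are 200 camera calls.

TASK

Lift the terracotta bracket casting out of the white plaster mould and set it flat on the plywood ware board without dropping it, so that the mould can be checked. Then take the yellow contact gauge out of its wooden holder and, holding it upright, press its sprung brass foot lightly onto the blue spot on the floor of the empty cavity until the foot is about half pushed in, neither just touching nor bottomed; leave the other things on the table alone. Finish while holding the gauge there, still gripped and pressing: do not put it down.

Things in the scene. Friction and masses are not known exactly. Their poses are not given: they have to be found in the camera images.
- mould: white plaster mould, a fixed block 160 x 124 x 40 mm high (long side along its x). Origin: centre of its underside, z up. From above it has an open rectangular cavity, 96 (x) x 56 (y) mm, 14 mm deep, centred; the cavity floor is 26 mm above the origin. Four round keys stand 4 mm proud near its corners, at x +-66, y +-48 mm.
- mould_spot (a point): centre of the blue round spot (24 mm in diameter, small white dot in the middle) on the floor of the mould's cavity; in the mould's frame at x +22, y +5, z +26 mm. Hidden under the casting until that is lifted out.
- casting: loose terracotta-coloured bracket casting, about 0.2 kg, lying in the mould's cavity with 2 mm play all round. Base plate 92 (x) x 52 (y) x 16 mm high, and on it, centred, an upright rib 64 (x) x 26 (y) mm that reaches to 42 mm above the underside: grip the rib across its 26 mm, along the casting's y. Origin: centre of the underside of the plate, z up.
- board: fixed plywood ware board on two battens, 140 (x) x 180 (y) mm, flat top 18 mm above its origin. Origin: centre of its underside, z up. No rim.
- holder: dark wooden gauge holder, a fixed block 76 x 76 x 80 mm high with an upright 23 mm hole right through its centre, in which the gauge hangs by its collar. Origin: centre of its underside, z up.
- gauge: loose hand gauge, 0.16 kg, 170 mm long, hanging upright in the holder. Origin on its axis at the end of the foot when fully out; z up, to the handle. By z in mm: brass foot 0-22 (12 dia), aluminium stem to 70 (18 dia), black collar to 78 (36 dia; its lower face rests on the holder, origin 10 above the table), yellow handle 78-170, 28 x 28 square, sides along x and y: grip here.
- gauge_foot (a joint): how far the gauge's sprung brass foot is pushed in: 0 fully out, 0.014 m fully in (bottomed). Spring: 0.9 N to start moving, about 3 N at half travel, 5.1 N at the end.
- gauge_tip (a point): middle of the end face of the brass foot (moves with the foot); 170 mm below the handle's top when the foot is out.
- star_knob: black star-shaped grip knob standing on its head with its steel stud up, 40 x 39 x 46 mm high. Loose bystander: leave it where it is. Origin: centre of its underside.
- glaze_jar_blue: small glaze jar with blue screw lid, 49 mm in diameter, 72 mm high. Loose bystander: leave it where it is. Origin: centre of its underside.
- glaze_jar_white: small glaze jar with white screw lid, 56 mm in diameter, 52 mm high. Loose bystander: leave it where it is. Origin: centre of its underside.
- test_tile: L-shaped glaze test tile standing on its foot, 27 x 34 x 58 mm high. Loose bystander: leave it where it is. Origin: centre of its underside.

How it is judged (in metres and radians):
On the way, in this order (a step that is already met when the one before it is completed fails the run):
1. the casting is lifted clear of the mould in the fingers (z of casting in the frame of mould above 0.045 m and contact force between the fingers and casting above 1 N and contact force between casting and mould below 0.05 N), for 0.1 s.
2. the casting lies flat, let go and at rest on the ware board (x of casting in the frame of board between -0.07 and 0.07 m and y of casting in the frame of board between -0.085 and 0.085 m and z of casting in the frame of board between 0.014 and 0.023 m and angle between casting's own z axis and vertical below 0.1 rad and contact force between the fingers and casting below 0.05 N and linear speed of casting below 0.02 m/s), for 0.2 s.
3. the gauge is lifted clear of its holder in the fingers (height (world z) of gauge_tip above 0.085 m and contact force between the fingers and gauge above 2 N and contact force between gauge and holder below 0.05 N), for 0.1 s.
4. the upright gauge presses lightly on the blue spot (horizontal distance between gauge_tip and mould_spot below 0.01 m and angle between gauge's own z axis and vertical below 0.13 rad and height (world z) of gauge_tip between 0.022 and 0.032 m and value of joint gauge_foot between 0.0025 and 0.0115 m and contact force between gauge and mould between 0.5 and 8 N and contact force between the fingers and gauge above 2 N and contact force between gauge and holder below 0.05 N), for 0.5 s.
At the end, for the whole second after the job is handed in: Casting flat, let go and at rest on the board (centre within 70 mm in board x, 85 mm in y). Gauge gripped, off its holder, upright within 0.13 rad, foot on the cavity floor within 10 mm of the spot's centre, pushed in 2.5 to 11.5 mm, force on the mould 0.5 to 8 N, for the last second (all of step 2 and all of step 4); the arm keeps its last pose, push and grip.
It fails at once if the casting is dropped (falling free faster than 0.6 m/s) (linear speed of casting above 0.6 m/s and contact force between the fingers and casting below 0.05 N).
It fails at once if the gauge is jabbed into the mould (over 20 N) (contact force between gauge and mould above 20 N).
It fails at once if a bystander is moved by more than 20 mm (distance of any of star_knob, glaze_jar_blue, glaze_jar_white, test_tile from where it was at the start of the episode above 0.02 m).
It also fails if it takes over 61 s, if anything falls off the work surface, if the arm or the gripper's body presses on something with over 40 N, if the wrist force passes 120 N, or if a joint passes its speed limit or range.

## Working session

There is one attempt and no reset: what is moved stays moved. The work goes in short steps, Python scripts to look and compute and a shell command to move; the robot and the scene stay as the last step left them, time stands still between calls to the robot, and variables do not carry over. Pictures are saved under pics/ and viewed, at most 10 in all, crops included, and the job is handed in when it is done.

```bash
ls; mkdir -p pics
cat > h.py <<'E'
import numpy as np,cv2
from scipy.spatial.transform import Rotation as R
from bench import ctrl, eyes
def cloud(im,T=None):
    d=im["depth"];K=np.array(im["mtx"]);v,u=np.mgrid[:480,:640]
    p=np.stack([(u-K[0,2])/K[0,0]*d,-(v-K[1,2])/K[1,1]*d,-d],-1).astype(float)
    if T is None:
        q=np.array(im["orientation"]);r=R.from_quat(q).as_matrix() if q.size==4 else q.reshape(3,3)
        return p@r.T+np.array(im["eye"])
    return p@T[:3,:3].T+T[:3,3]
def wristT(im,s):
    B=np.eye(4);B[:3,:3]=R.from_quat(s["ee_rot"]).as_matrix();B[:3,3]=s["eef_pos"]
    return B@np.array(im["hand_eye"])
E
python3 - <<'E'
from h import *
s=ctrl.observe();print(s)
for n in("top","scene"):
    im=eyes.get_image(n);print(n,{k:im[k] for k in im if k not in("frame","depth")})
    cv2.imwrite(f"pics/{n}0.png",im["frame"][...,::-1]);np.savez(f"{n}0.npz",c=cloud(im),f=im["frame"])
E
```

```text
bench.py
inch.py
pics
{'time': 0.0, 'q': array([-1.10792765,  0.32181379, -0.07007441,  1.4516699 ,  0.02261394,
        1.37079281, -0.0568644 ]), 'joint_velocities': array([-0.00035354, -0.00114874, -0.00021033, -0.00065837, -0.00037145,
        0.00145133, -0.0004092 ]), 'effort': array([ 4.80134131e-04, -4.93586326e+01, -3.82137615e-01, -3.14329290e+01,
        1.30839998e-02,  1.15802829e-02,  7.63751515e-07]), 'eef_pos': array([281.84545806, 585.16991032, 252.23192178]), 'ee_rot': array([ 2.22477295e-01,  9.74937410e-01, -9.35859443e-04, -1.54600330e-04]), 'ft_force': array([-0.39786882,  1.31890201, -0.15317889]), 'moment': array([0.01261211, 0.02873491, 0.02706385]), 'gripper_force': 0.0, 'opening': 85.61689432924358}
top {'mtx': array([[505.31425812,   0.        , 324.53218768],
       [  0.        , 505.31425812, 232.81932575],
       [  0.        ,   0.        ,   1.        ]]), 'eye': array([ 470.81750538,    6.28394792, 1301.4168853 ]), 'orientation': array([ 0.02318434, -0.0346087 , -0.69788781,  0.71499464])}
scene {'mtx': array([[507.82781717,   0.        , 322.42371294],
       [  0.        , 507.82781717, 238.10711212],
       [  0.        ,   0.        ,   1.        ]]), 'eye': array([-60.13083912, 976.7817938 , 798.51142331]), 'orientation': array([-0.12468186,  0.46312656,  0.8413535 , -0.24918368])}
```

View pics/top0.png

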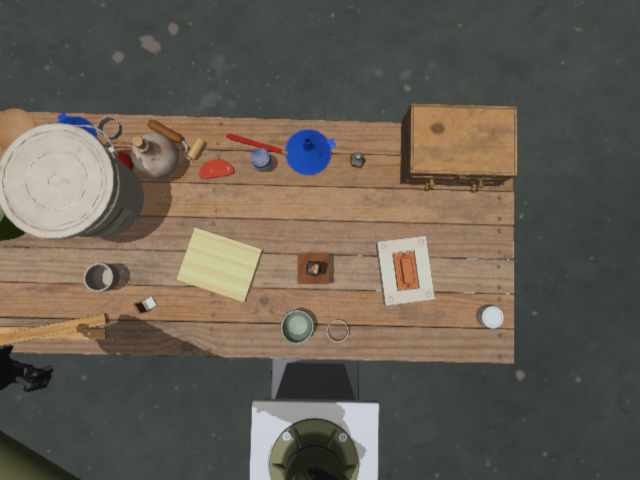

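View pics/scene0.png

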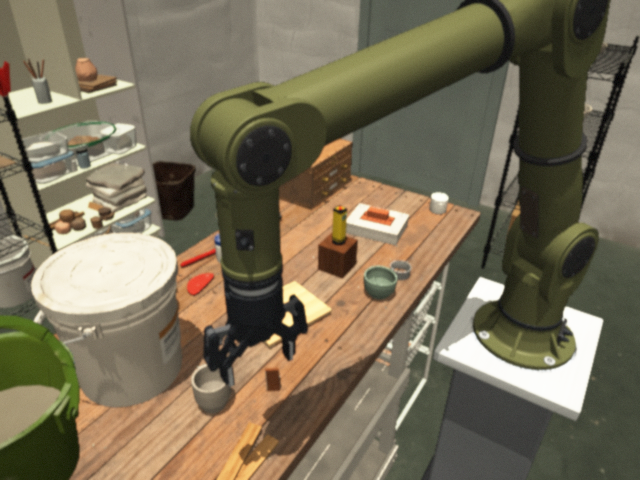

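The top view shows the mould at about (405,270) with the terracotta casting in it. The holder and gauge are at (315,268) and the board at (220,264). The scene view shows the hand hovering near the grey cup, with a free path toward the mould. Next I measure.

Run:
```python
from h import *
z=np.load("top0.npz");c,f=z["c"],z["f"]
def rep(name,box,zlo,zhi,extra=None):
    x0,y0,x1,y1=box;m=np.zeros((480,640),bool);m[y0:y1,x0:x1]=1
    m&=(c[...,2]>zlo)&(c[...,2]<zhi)
    if extra is not None:m&=extra
    p=c[m];r=cv2.minAreaRect(p[:,:2].astype(np.float32))
    print(name,m.sum(),"mean",p.mean(0).round(1),"rect",np.round(r[0],1),np.round(r[1],1),round(r[2],1),"z med",np.median(p[:,2]).round(1))
h=cv2.cvtColor(f,cv2.COLOR_RGB2HSV);terra=((h[...,0]<12)&(h[...,1]>120)&(h[...,2]>90))
rep("mould",(370,225,445,312),30,50,~terra)
rep("mould all",(370,225,445,312),25,80)
rep("terra",(370,225,445,312),20,90,terra)
rep("rib",(370,225,445,312),59,90)
rep("board",(170,220,270,305),10,30)
rep("holder",(290,245,340,290),65,90)
rep("gauge",(290,245,340,290),150,200)
rep("table",(340,290,375,310),-20,20)
for n,b in dict(cup=(278,308,318,345),ring=(325,318,352,344),tile=(132,292,160,314),jarw=(478,303,506,330),jarb=(248,145,274,173),knob=(348,150,368,168)).items(): rep(n,b,12,120)
cv2.imwrite("pics/crop1.png",cv2.resize(f[220:320,260:450,::-1],None,fx=4,fy=4,interpolation=cv2.INTER_CUBIC))
```

```text
mould 2414 mean [ 486.7 -216.2   40.2] rect [ 487.1 -216.8] [160. 126.] 8.7 z med 40.3
mould all 3184 mean [ 486.5 -215.6   42.8] rect [ 487.1 -216.8] [160. 126.] 8.7 z med 40.9
terra 725 mean [ 485.3 -214.8   52.7] rect [ 485.9 -216.8] [89.4 52.1] 8.5 z med 45.7
rib 282 mean [ 486.8 -216.3   67.5] rect [ 486.8 -216.6] [63.6 26.3] 9.0 z med 67.7
board 3957 mean [491.  251.7  18.3] rect [491.  252.1] [181.3 139.9] 73.0 z med 18.3
holder 812 mean [486.6  13.5  80.5] rect [486.7  13.6] [74.8 72.6] 1.3 z med 80.4
gauge 171 mean [485.1  13.2 180.1] rect [485.   13.2] [28.7 29.2] 80.1 z med 180.1
table 691 mean [ 408.4 -100.4   -0.5] rect [ 408.5 -100.8] [48.7 87.7] 1.3 z med -0.5
cup 521 mean [339.   51.7  33.9] rect [343.2  49.1] [81.9 78.3] 0.6 z med 27.4
ring 77 mean [329.2 -53.6  24.6] rect [332.  -51.3] [52.5 52.6] 1.4 z med 25.5
tile 115 mean [380.  437.9  39. ] rect [382.9 434.1] [28.1 23. ] 32.5 z med 38.3
jarw 476 mean [ 378.  -426.7   46.9] rect [ 377.7 -430.2] [53.2 54.2] 31.6 z med 50.1
jarb 433 mean [757.3 148.4  58.6] rect [767.5 150.1] [47.9 70.6] 86.3 z med 69.4
knob 178 mean [768.8 -91.8  21.7] rect [769.7 -92.4] [37.1 36.5] 1.3 z med 20.5
```

View pics/crop1.png

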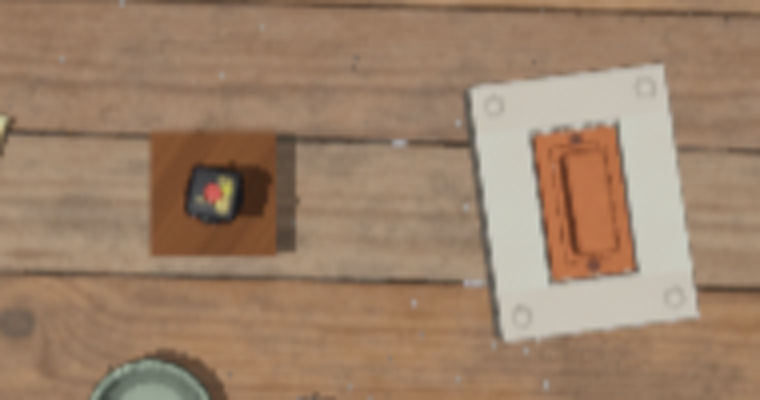

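```bash
cat > to.py <<'E'
import sys
from h import *
# target TCP x y z, tool-y azimuth deg (mod 360); prints residual in tool axes
s=ctrl.observe();r=R.from_quat(s["ee_rot"]);p=np.array(s["eef_pos"])
x,y,z,a=map(float,sys.argv[1:5]);a=np.radians(a)
t=R.from_matrix(np.array([[np.sin(a),np.cos(a),0],[-np.cos(a),np.sin(a),0],[0,0,-1]]))
print("p",p.round(1),"d_tool",r.inv().apply(np.array([x,y,z])-p).round(1),"rot",(r.inv()*t).as_rotvec().round(3),
 "d in target axes",t.inv().apply(np.array([x,y,z])-p).round(1),"q7",round(s["q"][6],2),"t",round(s["time"],2),"F",np.round(s["ft_force"],2),"grip",round(s["gripper_force"],1),"open",round(s["opening"],1))
E
echo '{"steps": [[-37, -11.5, -2, 0, 0, 0], [-37, -11.5, -2, 0, 0, 0], [-37, -11.5, -2, 0, 0, 0], [-37, -11.5, -2, 0, 0, 0], [-37, -11.5, 0, 0, 0, 0], [-37, -11.5, 0, 0, 0, 0], [-37, -11.5, 0, 0, 0, 0]]}' | python3 inch.py 85
echo '{"steps": [[-17, -34.5, 0, 0, 0, 0], [-17, -34.5, 0, 0, 0, 0], [-17, -34.5, 0, 0, 0, 0], [-17, -34.5, 0, 0, 0, 0], [-17, -34.5, 0, 0, 0, 0], [-17, -34.5, 0, 0, 0, 0], [-17, -34.5, 0, 0, 0, 0], [-17, -34.5, 0, 0, 0, 0], [-17, -34.5, 0, 0, 0, 0], [-17, -34.5, 0, 0, 0, 0]]}' | python3 inch.py
python3 to.py 487 -217 220 -81.3
```

```text
time: 0.68
eef_pos: [481.4, 399.1, 261.0]
ee_rot: [0.222, 0.975, -0.0, -0.0]
ft_force: [-0.2, 0.0, 1.4]
opening: 85.3
gripper_force: 0.0
time: 1.52
eef_pos: [483.3, 14.3, 261.1]
ee_rot: [0.222, 0.975, 0.0, -0.0]
ft_force: [1.5, -0.6, -0.5]
opening: 85.3
gripper_force: 0.0Traceback (most recent call last):
  File "to.py", line 6, in <module>
    t=R.from_matrix(np.array([[np.sin(a),np.cos(a),0],[-np.cos(a),np.sin(a),0],[0,0,-1]]))
  File "scipy/spatial/transform/_rotation.pyx", line 1143, in scipy.spatial.transform._rotation.Rotation.from_matrix
ValueError: Non-positive determinant (left-handed or null coordinate frame) in rotation matrix 0: [[-0.98849389  0.15126082  0.        ]
 [-0.15126082 -0.98849389  0.        ]
 [ 0.          0.         -1.        ]].
```

```bash
sed -i 's/\[np.sin(a),np.cos(a),0\],\[-np.cos(a),/[-np.sin(a),np.cos(a),0],[np.cos(a),/' to.py
echo '{"steps": [[-17, -34.5, 0, 0, 0, 0], [-17, -34.5, 0, 0, 0, 0], [-17, -34.5, 0, 0, 0, 0], [-17, -34.5, 0, 0, 0, 0], [-17, -34.5, 0, 0, 0, 0], [-17, -34.5, 0, 0, 0, 0]]}' | python3 inch.py |tail -0
echo '{"steps": [[0, 0, 0, 0, 0, 0.12], [0, 0, 0, 0, 0, 0.12], [0, 0, 0, 0, 0, 0.12], [0, 0, 0, 0, 0, 0.12], [0, 0, 0, 0, 0, 0.12], [0, 0, 0, 0, 0, 0.12], [0, 0, 0, 0, 0, 0.12], [0, 0, 0, 0, 0, 0.12], [0, 0, 0, 0, 0, 0.12], [0, 0, 0, 0, 0, 0.12]]}' | python3 inch.py
python3 to.py 487 -217 220 -81.3
```

```text
time: 2.85
eef_pos: [485.7, -214.5, 260.9]
ee_rot: [0.736, 0.677, -0.0, -0.0]
ft_force: [-0.3, -0.0, 0.3]
opening: 84.8
gripper_force: 0.0
p [ 485.7 -214.5  260.9] d_tool [-2.4  1.5 40.9] rot [-1.000e-03  0.000e+00  1.335e+00] d in target axes [ 0.9  2.7 40.9] q7 0.32 t 2.85 F [-0.25 -0.03  0.25] grip 0.0 open 84.8Exception ignored on flushing sys.stdout:
BrokenPipeError: [Errno 32] Broken pipe
```

```bash
echo '{"steps": [[0, 0, 0, 0, 0, 0.12], [0, 0, 0, 0, 0, 0.12], [0, 0, 0, 0, 0, 0.12], [0, 0, 0, 0, 0, 0.12], [0, 0, 0, 0, 0, 0.12], [0, 0, 0, 0, 0, 0.12], [0, 0, 0, 0, 0, 0.12], [0, 0, 0, 0, 0, 0.12], [0, 0, 0, 0, 0, 0.12], [0, 0, 0, 0, 0, 0.12]]}' | python3 inch.py >/dev/null
echo '{"steps": [[0, 0, 0, 0, 0, 0.12], [0, 0, 0, 0, 0, 0.015], [0, 0, 0, 0, 0, 0]]}' | python3 inch.py > /dev/null
python3 to.py 487 -217 61 -81.3
python3 - <<'E'
from h import *
s=ctrl.observe();im=eyes.get_image("wrist");c=cloud(im,wristT(im,s))
cv2.imwrite("pics/w1.png",im["frame"][...,::-1])
for n,(a,b) in dict(rib=(60,76),mould=(36,46)).items():
    m=(c[...,2]>a)&(c[...,2]<b)&(np.hypot(c[...,0]-487,c[...,1]+217)<110);p=c[m][:,:2].astype(np.float32)
    print(n,m.sum(),cv2.minAreaRect(p),np.median(c[m][:,2]))
E
```

```text
p [ 485.8 -214.5  261. ] d_tool [  0.8   2.7 200. ] rot [-0.     0.     0.008] d in target axes [  0.8   2.6 200. ] q7 -1.0 t 3.93 F [-0.15 -0.4  -0.33] grip 0.0 open 84.6
rib 2714 ((484.6496276855469, -217.58934020996094), (63.47540283203125, 25.815486907958984), 8.716264724731445) 68.46563717856296
mould 24623 ((484.58514404296875, -217.52223205566406), (159.9523468017578, 124.33134460449219), 8.525737762451172) 40.87881259635958
```

View pics/w1.png

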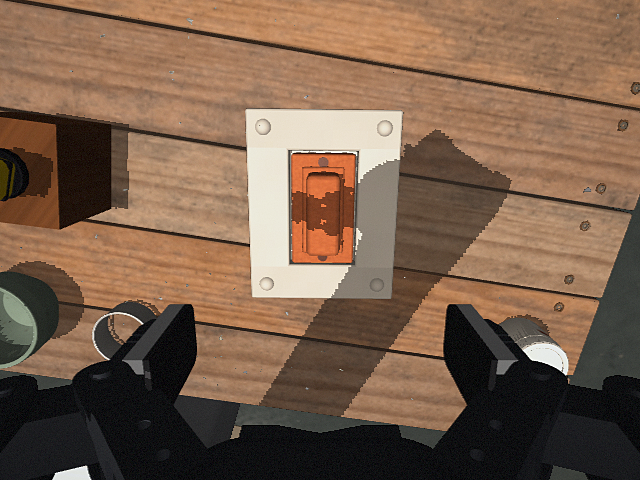

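The wrist view shows the casting upright in the mould, with the rib centred near (322,210) and nothing in the way. The wrist and top measurements agree within 2 mm, so I descend.

```bash
echo '{"steps": [[0.4, 2.7, 30, 0, 0, 0.005], [0, 0, 35, 0, 0, 0], [0, 0, 35, 0, 0, 0], [0, 0, 30, 0, 0, 0], [0, 0, 25, 0, 0, 0], [0, 0, 18, 0, 0, 0], [0, 0, 12, 0, 0, 0], [0, 0, 6, 0, 0, 0], [0, 0, 2, 0, 0, 0], [0, 0, 0, 0, 0, 0]]}' | python3 inch.py >/dev/null
python3 to.py 485.8 -217.2 68 -81.3
echo '{"steps": [[0, 0, 0, 0, 0, 0], [0, 0, 0, 0, 0, 0], [0, 0, 0, 0, 0, 0], [0, 0, 0, 0, 0, 0], [0, 0, 0, 0, 0, 0], [0, 0, 0, 0, 0, 0], [0, 0, 0, 0, 0, 0], [0, 0, 0, 0, 0, 0], [0, 0, 0, 0, 0, 0], [0, 0, 0, 0, 0, 0]]}' | python3 inch.py 15 40
python3 to.py 485.8 -217.2 68 -81.3
```

```text
p [ 487.3 -217.4   68.7] d_tool [-1.4 -0.4  0.7] rot [ 0.    -0.001  0.002] d in target axes [-1.4 -0.4  0.7] q7 -0.86 t 4.82 F [-0.69 -0.27 -0.19] grip 0.0 open 85.2
time: 5.65
eef_pos: [487.3, -217.2, 68.9]
ee_rot: [0.997, 0.076, 0.0, -0.0]
ft_force: [-1.4, 0.8, 5.5]
opening: 25.1
gripper_force: 41.8
p [ 487.3 -217.2   68.9] d_tool [-1.5 -0.2  0.9] rot [-0.    -0.001  0.001] d in target axes [-1.5 -0.2  0.9] q7 -0.86 t 5.65 F [-1.35  0.75  5.49] grip 41.8 open 25.1
```

```bash
echo '{"steps": [[0, 0, -2, 0, 0, 0], [0, 0, -4, 0, 0, 0], [0, 0, -8, 0, 0, 0], [0, 0, -15, 0, 0, 0], [0, 0, -25, 0, 0, 0], [0, 0, -30, 0, 0, 0], [0, 0, -35, 0, 0, 0], [0, 0, -35, 0, 0, 0], [0, 0, -35, 0, 0, 0], [0, 0, -22, 0, 0, 0]]}' | python3 inch.py - 60 
python3 to.py 491 252 280 -81.3
python3 - <<'E'
from h import *
im=eyes.get_image("top");c,f=cloud(im),im["frame"]
h=cv2.cvtColor(f,cv2.COLOR_RGB2HSV);m=(h[...,0]>100)&(h[...,0]<128)&(h[...,1]>110)
m[:220]=0;m[320:]=0;m[:,:365]=0;m[:,450:]=0
print(m.sum(),c[m].mean(0) if m.any() else 0)
cv2.imwrite("pics/t2.png",cv2.resize(f[200:320,330:490,::-1],None,fx=4,fy=4))
E
```

```text
time: 6.48
eef_pos: [487.3, -218.1, 283.4]
ee_rot: [0.997, 0.076, 0.002, 0.0]
ft_force: [0.9, -0.8, -2.5]
opening: 25.0
gripper_force: 59.5
p [ 487.3 -218.1  283.4] d_tool [  74.8 -464.1    3.1] rot [ 0.001 -0.004  0.   ] d in target axes [  74.8 -464.1    3.4] q7 -1.01 t 6.48 F [ 0.95 -0.83 -2.46] grip 59.5 open 25.0
39 [ 507.28193811 -206.31802097   44.24786876]
```

```bash
echo '{"steps": [[3, -15, 0, 0, 0, 0], [4, -28, 0, 0, 0, 0], [6, -36, 0, 0, 0, 0], [6, -36, 0, 0, 0, 0], [6, -36, 0, 0, 0, 0], [6, -36, 0, 0, 0, 0], [6, -36, 0, 0, 0, 0], [6, -36, 0, 0, 0, 0], [6, -36, 0, 0, 0, 0], [6, -36, 0, 0, 0, 0]]}' | python3 inch.py >/dev/null
echo '{"steps": [[6, -36, 0, 0, 0, 0], [6, -36, 0, 0, 0, 0], [4, -30, 0, 0, 0, 0], [4, -20, 0, 0, 0, 0], [1, -11, 0, 0, 0, 0], [0, 0, 0, 0, 0, 0]]}' | python3 inch.py >/dev/null
python3 to.py 491 252 62 -81.3
echo '{"steps": [[0, 0, 15, 0, 0, 0], [0, 0, 25, 0, 0, 0], [0, 0, 30, 0, 0, 0], [0, 0, 30, 0, 0, 0], [0, 0, 30, 0, 0, 0], [0, 0, 25, 0, 0, 0], [0, 0, 18, 0, 0, 0], [0, 0, 10, 0, 0, 0], [0, 0, 5, 0, 0, 0], [0, 0, 0, 0, 0, 0]]}' | python3 inch.py >/dev/null
python3 to.py 491 252 62 -81.3
```

```text
p [490.3 255.5 278.7] d_tool [  0.4   3.6 216.7] rot [0.    0.001 0.005] d in target axes [2.000e-01 3.600e+00 2.167e+02] q7 -1.92 t 7.87 F [ 0.01  0.67 -2.25] grip 59.6 open 24.9
p [491.4 251.5  91. ] d_tool [-0.3 -0.6 29. ] rot [ 0.001  0.001 -0.001] d in target axes [-0.4 -0.5 29. ] q7 -1.88 t 8.7 F [-0.48  0.48 -2.64] grip 59.5 open 25.0
```

Fz is -2.6 N, so the casting is still held. Next I lower it slowly and watch the force.

```bash
echo '{"steps": [[0, 0, 10, 0, 0, 0], [0, 0, 8, 0, 0, 0], [0, 0, 5, 0, 0, 0], [0, 0, 2, 0, 0, 0], [0, 0, 1, 0, 0, 0], [0, 0, 0, 0, 0, 0]]}' | python3 inch.py >/dev/null
python3 to.py 491 252 61 -81.3
echo '{"steps": [[0, 0, 1, 0, 0, 0], [0, 0, 0, 0, 0, 0]]}' | python3 inch.py >/dev/null
python3 to.py 491 252 61 -81.3
echo '{"steps": [[0, 0, 1, 0, 0, 0], [0, 0, 0, 0, 0, 0]]}' | python3 inch.py >/dev/null
python3 to.py 491 252 61 -81.3
```

```text
p [491.4 253.   65.3] d_tool [-0.5  0.9  4.3] rot [ 0.    -0.     0.001] d in target axes [-0.5  0.9  4.3] q7 -1.87 t 9.2 F [ 0.15  0.06 -2.35] grip 59.5 open 24.7
p [491.5 253.1  64.5] d_tool [-0.7  1.   3.5] rot [-0.    -0.001  0.001] d in target axes [-0.7  1.   3.5] q7 -1.87 t 9.37 F [ 0.06 -0.11 -2.73] grip 59.5 open 24.7
p [491.4 253.   63.4] d_tool [-0.5  0.9  2.4] rot [-0.    -0.     0.001] d in target axes [-0.5  0.9  2.4] q7 -1.87 t 9.53 F [-0.37  0.44 -2.69] grip 59.5 open 24.4
```

```bash
for i in 1 ; do echo '{"steps": [[0, 0, 1, 0, 0, 0], [0, 0, 0, 0, 0, 0]]}' | python3 inch.py >/dev/null; python3 to.py 491 252 61 -81.3; done
echo '{"steps": [[0, 0, 1, 0, 0, 0], [0, 0, 0, 0, 0, 0]]}' | python3 inch.py >/dev/null; python3 to.py 491 252 61 -81.3
echo '{"steps": [[0, 0, 0.7, 0, 0, 0], [0, 0, 0, 0, 0, 0]]}' | python3 inch.py >/dev/null; python3 to.py 491 252 61 -81.3
```

```text
p [491.3 252.9  62.2] d_tool [-0.4  0.8  1.2] rot [-0.     0.     0.001] d in target axes [-0.4  0.8  1.2] q7 -1.87 t 9.7 F [-0.23  0.35 -2.73] grip 59.5 open 24.6
p [491.3 252.9  61.2] d_tool [-0.4  0.9  0.2] rot [0.    0.    0.001] d in target axes [-0.4  0.9  0.2] q7 -1.87 t 9.87 F [ 0.33  0.17 -3.37] grip 59.5 open 24.7
p [491.3 253.   61. ] d_tool [-0.4  0.9  0. ] rot [-0.     0.     0.001] d in target axes [-0.4  0.9  0. ] q7 -1.87 t 10.03 F [-2.61 -0.63  1.7 ] grip 60.0 open 24.9
```

The force shows contact with the board, so I release and go up.

```bash
echo '{"steps": [[0, 0, 0, 0, 0, 0], [0, 0, 0, 0, 0, 0], [0, 0, 0, 0, 0, 0], [0, 0, 0, 0, 0, 0], [0, 0, 0, 0, 0, 0], [0, 0, 0, 0, 0, 0], [0, 0, 0, 0, 0, 0], [0, 0, 0, 0, 0, 0]]}' | python3 inch.py 70 
echo '{"steps": [[0, 0, -8, 0, 0, 0], [0, 0, -20, 0, 0, 0], [0, 0, -30, 0, 0, 0], [0, 0, -35, 0, 0, 0], [0, 0, -35, 0, 0, 0], [0, 0, -35, 0, 0, 0], [0, 0, -35, 0, 0, 0], [0, 0, -15, 0, 0, 0], [0, 0, 0, 0, 0, 0]]}' | python3 inch.py  >/dev/null
python3 to.py 485 13.3 147 -10
python3 - <<'E'
from h import *
im=eyes.get_image("top");c,f=cloud(im),im["frame"];np.savez("top3.npz",c=c,f=f)
h=cv2.cvtColor(f,cv2.COLOR_RGB2HSV)
m=(h[...,0]>100)&(h[...,0]<128)&(h[...,1]>110);m[:220]=0;m[320:]=0;m[:,:365]=0;m[:,450:]=0
p=c[m];print("spot",m.sum(),p.mean(0),cv2.minAreaRect(p[:,:2].astype(np.float32)),np.median(p[:,2]))
s=ctrl.observe();w=eyes.get_image("wrist");cw=cloud(w,wristT(w,s));cv2.imwrite("pics/w3.png",w["frame"][...,::-1])
m=(cw[...,2]>50)&(cw[...,2]<70)&(np.hypot(cw[...,0]-491,cw[...,1]-252)<70);p=cw[m]
print("rib",m.sum(),cv2.minAreaRect(p[:,:2].astype(np.float32)),np.median(p[:,2]),p[:,2].std())
cv2.imwrite("pics/t3.png",cv2.resize(f[215:320,300:470,::-1],None,fx=4,fy=4,interpolation=cv2.INTER_CUBIC))
E
```

```text
time: 10.7
eef_pos: [491.4, 252.9, 60.6]
ee_rot: [0.997, 0.076, 0.0, -0.0]
ft_force: [0.0, 0.1, -0.3]
opening: 70.1
gripper_force: 0.0
p [493.4 253.9 279.5] d_tool [-46.  237.  131.2] rot [ 0.002 -0.01  -1.244] d in target axes [-238.4   33.5  132.5] q7 -1.92 t 11.45 F [ 0.81  0.   -0.29] grip 0.0 open 70.4
spot 37 [ 508.0643344  -209.20770099   26.55409453] ((507.71185302734375, -209.2013397216797), (17.776601791381836, 18.246349334716797), 2.0396621227264404) 26.31951903226036
rib 2354 ((489.0352478027344, 252.06500244140625), (63.059608459472656, 26.044374465942383), 8.751253128051758) 60.44994415504718 1.2305466118296913
```

View pics/t3.png

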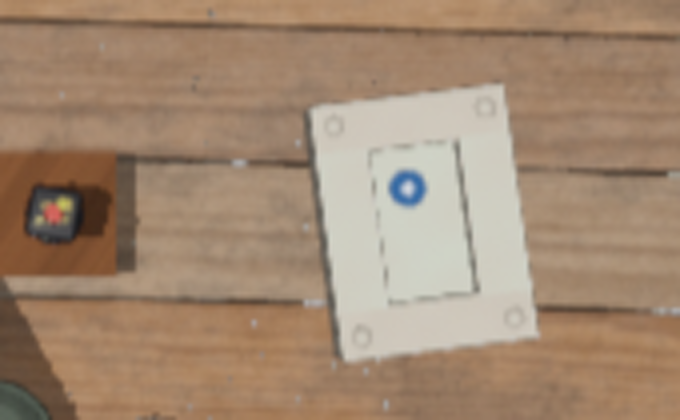

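View pics/w3.png

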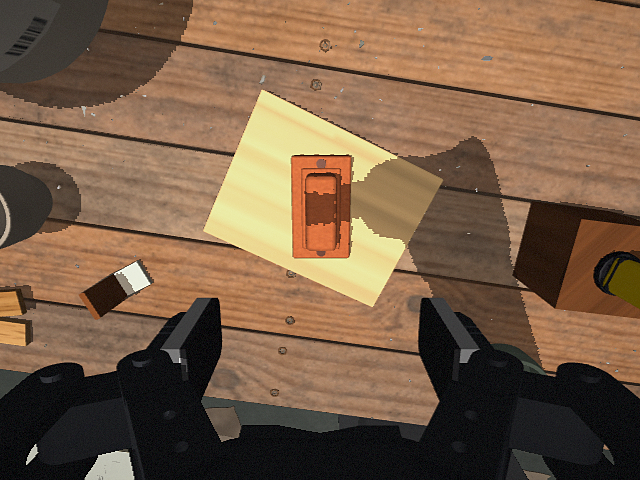

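The top view shows the blue spot at about (407,188) in the crop; the measured point agrees with the model position to about 1 mm. The wrist view shows the casting lying flat at (321,206) in the middle of the board. Next I go above the gauge.

```bash
echo '{"steps": [[-6, 30, 0, 0, 0, 0.11], [-2, 35, 0, 0, 0, 0.11], [2, 36, 0, 0, 0, 0.11], [6, 36, 0, 0, 0, 0], [6, 36, 0, 0, 0, 0], [6, 36, 0, 0, 0, 0], [0, 0, 0, 0, 0, 0], [0, 0, 0, 0, 0, 0]]}' | python3 inch.py >/dev/null
python3 to.py 485 13.3 147 -100
python3 - <<'E'
from h import *
s=ctrl.observe();w=eyes.get_image("wrist");cw=cloud(w,wristT(w,s));cv2.imwrite("pics/w4.png",w["frame"][...,::-1])
for n,(a,b,rad) in dict(top=(174,186,25),collar=(84,92,30),holder=(72,83.5,70)).items():
    m=(cw[...,2]>a)&(cw[...,2]<b)&(np.hypot(cw[...,0]-485,cw[...,1]-13)<rad);p=cw[m]
    print(n,m.sum(),cv2.minAreaRect(p[:,:2].astype(np.float32)) if m.any() else 0,np.median(p[:,2]))
E
```

```text
p [486.9  39.2 272.4] d_tool [  3.1  25.8 125.4] rot [ 0.001  0.002 -0.008] d in target axes [  2.6  25.9 125.4] q7 -1.9 t 12.22 F [ 0.13  0.54 -0.45] grip 0.0 open 69.9
top 2729 ((482.878173828125, 12.815906524658203), (29.057825088500977, 29.061023712158203), 80.35804748535156) 180.53365745754957
collar 265 ((490.96453857421875, 17.76706886291504), (16.313709259033203, 35.63475036621094), 30.227130889892578) 88.30851958441662
holder 6524 ((483.4805603027344, 13.810737609863281), (76.47248077392578, 76.24141693115234), 1.452213168144226) 80.74099847064315
```

View pics/w4.png

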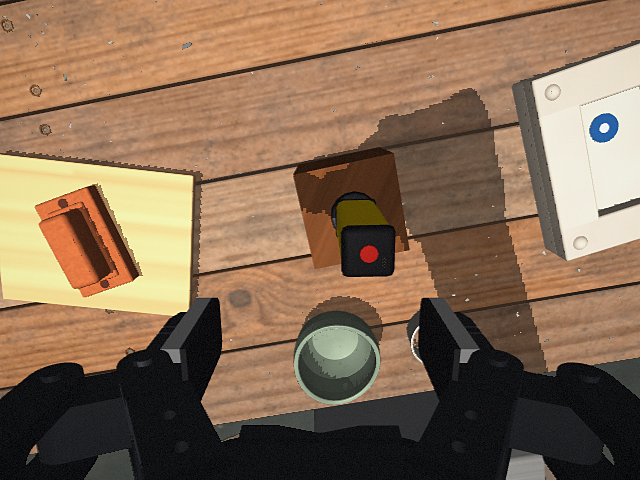

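The wrist view shows the gauge's black top with its red dot at (368,254), square to the fingers. I move over it and descend.

```bash
echo '{"steps": [[2, 26, 0, 0, 0, -0.006], [0, 0, 0, 0, 0, 0], [0, 0, 0, 0, 0, 0]]}' | python3 inch.py >/dev/null
python3 to.py 484.3 13.2 150 -99.8
echo '{"steps": [[0, 0, 20, 0, 0, 0], [0, 0, 30, 0, 0, 0], [0, 0, 30, 0, 0, 0], [0, 0, 22, 0, 0, 0], [0, 0, 13, 0, 0, 0], [0, 0, 6, 0, 0, 0], [0, 0, 2, 0, 0, 0], [0, 0, 0, 0, 0, 0]]}' | python3 inch.py >/dev/null
python3 to.py 484.3 13.2 150 -99.8
```

```text
p [484.8  16.2 272.9] d_tool [  0.2   3.  122.9] rot [ 0.     0.001 -0.   ] d in target axes [1.000e-01 3.000e+00 1.229e+02] q7 -1.85 t 12.52 F [-0.12  0.99  0.2 ] grip 0.0 open 69.8
p [485.2  16.8 150.5] d_tool [-0.3  3.7  0.5] rot [0.    0.    0.001] d in target axes [-0.3  3.7  0.5] q7 -1.81 t 13.18 F [-0.1   0.35  0.63] grip 0.0 open 70.0
```

Next I correct 3.7 mm in y, close the fingers, and lift.

```bash
echo '{"steps": [[0, 3.7, 0, 0, 0, 0], [0, 0, 0, 0, 0, 0], [0, 0, 0, 0, 0, 0]]}' | python3 inch.py >/dev/null
python3 to.py 484.3 13.2 150 -99.8
echo '{"steps": [[0, 0, 0, 0, 0, 0], [0, 0, 0, 0, 0, 0], [0, 0, 0, 0, 0, 0], [0, 0, 0, 0, 0, 0], [0, 0, 0, 0, 0, 0], [0, 0, 0, 0, 0, 0], [0, 0, 0, 0, 0, 0], [0, 0, 0, 0, 0, 0], [0, 0, 0, 0, 0, 0], [0, 0, 0, 0, 0, 0]]}' | python3 inch.py 15 60
python3 to.py 484.3 13.2 150 -99.8
echo '{"steps": [[0, 0, -3, 0, 0, 0], [0, 0, -8, 0, 0, 0], [0, 0, -15, 0, 0, 0], [0, 0, -20, 0, 0, 0], [0, 0, -25, 0, 0, 0], [0, 0, -25, 0, 0, 0], [0, 0, -20, 0, 0, 0], [0, 0, -10, 0, 0, 0], [0, 0, 0, 0, 0, 0], [0, 0, 0, 0, 0, 0]]}' | python3 inch.py
python3 to.py 506.8 -209 276 -99.8
```

```text
p [485.2  12.  151.6] d_tool [-1.1 -1.   1.6] rot [-0.001 -0.002 -0.001] d in target axes [-1.1 -1.   1.6] q7 -1.8 t 13.43 F [ 1.05 -1.06  0.18] grip 0.0 open 69.7
time: 14.27
eef_pos: [484.7, 12.3, 150.9]
ee_rot: [0.996, -0.085, 0.0, -0.0]
ft_force: [-0.7, 0.5, 3.5]
opening: 27.3
gripper_force: 59.0
p [484.7  12.3 150.9] d_tool [-0.5 -0.8  0.9] rot [-0. -0. -0.] d in target axes [-0.5 -0.8  0.9] q7 -1.8 t 14.27 F [-0.73  0.55  3.47] grip 59.0 open 27.3
time: 15.1
eef_pos: [484.3, 12.1, 276.2]
ee_rot: [0.996, -0.086, -0.0, 0.0]
ft_force: [0.1, -0.9, -1.3]
opening: 27.3
gripper_force: 59.6
p [484.3  12.1 276.2] d_tool [5.99e+01 2.14e+02 2.00e-01] rot [ 0.  0. -0.] d in target axes [5.98e+01 2.14e+02 2.00e-01] q7 -1.85 t 15.1 F [ 0.12 -0.88 -1.28] grip 59.6 open 27.3
```

```bash
echo '{"steps": [[5, 18, 0, 0, 0, 0], [9, 32, 0, 0, 0, 0], [10, 36, 0, 0, 0, 0], [10, 36, 0, 0, 0, 0], [10, 36, 0, 0, 0, 0], [9, 32, 0, 0, 0, 0], [5, 18, 0, 0, 0, 0], [2, 6, 0, 0, 0, 0], [0, 0, 0, 0, 0, 0], [0, 0, 0, 0, 0, 0]]}' | python3 inch.py >/dev/null
python3 to.py 506.8 -209 185 -99.8
echo '{"steps": [[0, 0, 15, 0, 0, 0], [0, 0, 25, 0, 0, 0], [0, 0, 25, 0, 0, 0], [0, 0, 15, 0, 0, 0], [0, 0, 8, 0, 0, 0], [0, 0, 3, 0, 0, 0], [0, 0, 0, 0, 0, 0], [0, 0, 0, 0, 0, 0]]}' | python3 inch.py >/dev/null
python3 to.py 506.8 -209 185 -99.8
python3 - <<'E'
from h import *
s=ctrl.observe();w=eyes.get_image("wrist");cw=cloud(w,wristT(w,s));cv2.imwrite("pics/w5.png",w["frame"][...,::-1])
for n in range(40,180,10):
    m=(cw[...,2]>n)&(cw[...,2]<n+10)&(np.hypot(cw[...,0]-507,cw[...,1]+209)<22);p=cw[m]
    if m.sum()>20:print(n,m.sum(),p.mean(0).round(1),np.ptp(p,axis=0).round(1))
h=cv2.cvtColor(w["frame"],cv2.COLOR_RGB2HSV);m=(h[...,0]>100)&(h[...,0]<128)&(h[...,1]>110)&(abs(cw[...,2]-26)<6)&(np.hypot(cw[...,0]-507,cw[...,1]+209)<40);p=cw[m]
print("spot",m.sum(),p.mean(0),p.min(0),p.max(0))
E
```

```text
p [ 506.8 -207.6  275.2] d_tool [ 0.5  1.4 90.2] rot [-0.001  0.003  0.   ] d in target axes [ 0.3  1.4 90.2] q7 -1.34 t 15.93 F [ 0.8   1.02 -1.43] grip 59.6 open 27.5
p [ 507.9 -208.4  186.5] d_tool [-1.   0.8  1.5] rot [-0.    -0.001  0.001] d in target axes [-1.   0.8  1.5] q7 -1.29 t 16.6 F [-0.09 -0.02 -1.97] grip 59.6 open 27.4
50 40 [ 511.1 -208.5   52.9] [ 3.6 10.   5.2]
70 107 [ 513.6 -209.    74.8] [ 5.5 15.   9.7]
80 40 [ 514.3 -209.3   82.4] [ 3.3 11.1  5.6]
110 62 [ 520.5 -210.5  119. ] [15.1 33.1  2.6]
120 740 [ 518.1 -209.9  123.6] [24.2 35.4  6.3]
130 518 [ 519.3 -210.4  135.2] [11.2 29.1  9.2]
140 485 [ 519.3 -210.5  145. ] [ 9.4 27.6 10. ]
150 604 [ 519.3 -210.6  155.1] [ 9.2 27.5 10. ]
160 738 [ 519.2 -210.6  165.4] [ 9.6 37.2 10. ]
170 1249 [ 518.9 -211.1  175.2] [ 9.2 37.2 10. ]
spot 519 [ 509.02231698 -210.55861856   27.25142868] [ 496.39050149 -220.95418639   24.70010984] [ 517.46805715 -197.82157191   29.16808416]
```

View pics/w5.png

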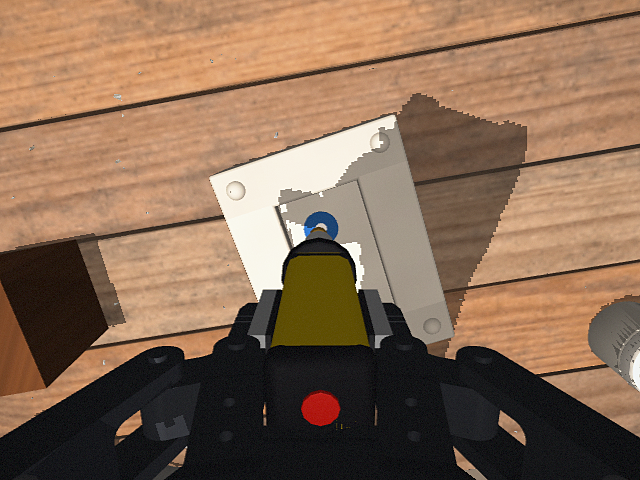

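The wrist view shows the foot tip at (320,230), in the middle of the blue spot, with the gauge upright. I press down slowly and watch the force.

```bash
echo '{"steps": [[-0.5, 0.8, 5, 0, 0, 0], [0, 0, 5, 0, 0, 0], [0, 0, 3, 0, 0, 0], [0, 0, 2, 0, 0, 0], [0, 0, 1, 0, 0, 0], [0, 0, 1, 0, 0, 0], [0, 0, 0, 0, 0, 0], [0, 0, 0, 0, 0, 0]]}' | python3 inch.py >/dev/null
python3 to.py 506.8 -209 160 -99.8
echo '{"steps": [[0, 0, 1, 0, 0, 0], [0, 0, 1, 0, 0, 0], [0, 0, 1, 0, 0, 0], [0, 0, 0, 0, 0, 0], [0, 0, 0, 0, 0, 0]]}' | python3 inch.py >/dev/null
python3 to.py 506.8 -209 160 -99.8
echo '{"steps": [[0, 0, 1, 0, 0, 0], [0, 0, 1, 0, 0, 0], [0, 0, 0, 0, 0, 0], [0, 0, 0, 0, 0, 0]]}' | python3 inch.py >/dev/null
python3 to.py 506.8 -209 160 -99.8
```

```text
p [ 506.6 -209.7  168.7] d_tool [ 0.1 -0.7  8.7] rot [-0. -0. -0.] d in target axes [ 0.1 -0.7  8.7] q7 -1.28 t 17.32 F [ 0.23  0.4  -0.92] grip 59.6 open 27.2
p [ 506.7 -209.6  165.8] d_tool [-0.  -0.6  5.8] rot [-0. -0. -0.] d in target axes [-0.  -0.6  5.8] q7 -1.28 t 17.73 F [ 0.21  0.17 -0.24] grip 59.6 open 27.4
p [ 506.7 -209.6  163.7] d_tool [-0.  -0.6  3.7] rot [-0. -0. -0.] d in target axes [-0.  -0.6  3.7] q7 -1.27 t 18.07 F [0.49 0.54 0.03] grip 59.7 open 27.1
```

```bash
echo '{"steps": [[0, 0, 1, 0, 0, 0], [0, 0, 1, 0, 0, 0], [0, 0, 1, 0, 0, 0], [0, 0, 0.5, 0, 0, 0], [0, 0, 0, 0, 0, 0], [0, 0, 0, 0, 0, 0]]}' | python3 inch.py >/dev/null
python3 to.py 506.8 -209 160 -99.8
echo '{"steps": [[0, 0, 0, 0, 0, 0], [0, 0, 0, 0, 0, 0], [0, 0, 0, 0, 0, 0], [0, 0, 0, 0, 0, 0], [0, 0, 0, 0, 0, 0], [0, 0, 0, 0, 0, 0], [0, 0, 0, 0, 0, 0], [0, 0, 0, 0, 0, 0], [0, 0, 0, 0, 0, 0], [0, 0, 0, 0, 0, 0]]}' | python3 inch.py >/dev/null
python3 - <<'E'
from h import *
F=[];
for i in range(6):
    w=eyes.get_image("wrist");s=ctrl.observe();F.append(s["ft_force"])
cw=cloud(w,wristT(w,s));cv2.imwrite("pics/w6.png",w["frame"][...,::-1])
print(np.mean(F,0),s["eef_pos"],s["time"])
for n in range(30,120,10):
    m=(cw[...,2]>n)&(cw[...,2]<n+10)&(np.hypot(cw[...,0]-507,cw[...,1]+209)<20);p=cw[m]
    if m.sum()>20:print(n,m.sum(),p.mean(0).round(1))
# casting check
im=eyes.get_image("top");c=cloud(im)
m=(c[...,2]>50)&(c[...,2]<70)&(np.hypot(c[...,0]-491,c[...,1]-252)<70)
print("casting",m.sum(),cv2.minAreaRect(c[m][:,:2].astype(np.float32)),np.median(c[m][:,2]))
E
```

```text
p [ 506.7 -209.6  160.2] d_tool [-0.  -0.6  0.2] rot [-0. -0. -0.] d in target axes [-0.  -0.6  0.2] q7 -1.27 t 18.57 F [0.82 0.2  1.65] grip 59.7 open 27.5
[ 0.95823147 -0.35696932  1.87390759] [ 506.66228414 -209.57078942  160.15994798] 19.7
40 73 [ 512.2 -210.5   46.5]
50 81 [ 512.9 -210.    54. ]
90 780 [ 517.1 -211.1   96.9]
100 376 [ 518.  -211.9  107.2]
110 471 [ 518.1 -211.6  115.2]
casting 286 ((491.3507385253906, 251.60595703125), (63.9387321472168, 26.36417579650879), 8.388486862182617) 59.96684226599575
```

View pics/w6.png

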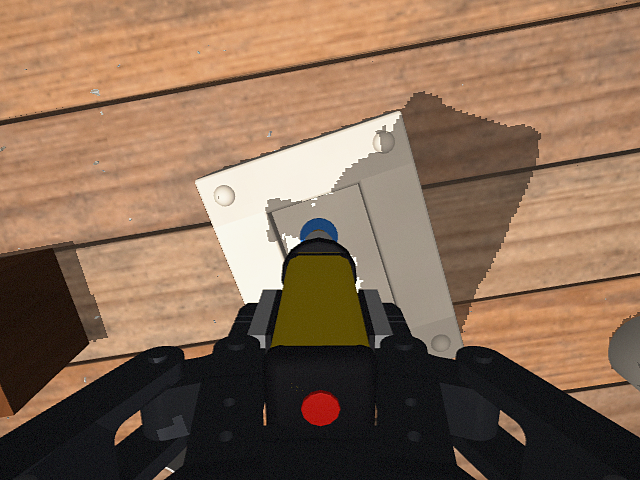

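The wrist view shows the foot on the blue spot at (318,233). The push is about 3.3 N, which is half travel, and it has held steady for over 1 s. The casting is still flat on the board, so I hand in.

```bash
python3 -c "
from bench import ctrl, eyes
print(ctrl.finish_job())"
```

```text
the job is handed in; nothing more can be done
None
```

I handed the job in with the casting flat on the ware board and the gauge gripped upright on the blue spot, its foot about half pushed in (about 3.3 N) for over a second; the hand-in printed no verdict.

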